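Put the clock movements at their right stations

ROBOT

A 6-joint arm with a two-finger parallel gripper is mounted at the origin on the work surface. World frame = base frame: x ahead of the robot, y to its left, z up, the work surface at z = 0. Lengths are in m, angles in rad, forces in N, time in s.
With the tool pointing down it reaches from about 0.35 to 0.875 m from the base axis. Payload 4.2 kg.
Tool frame: the origin (TCP) lies at the very end of the fingers, on their centre line; the grasp point (between the pads) lies 19 mm behind it; z points along the fingers, y is the line along which they close (so a half turn about z gives the same grasp; the last joint's range is limited). The gripper opens to 85 mm and grips with 20 to 120 N. Pads are 22 mm wide; open, the fingers measure 114 mm over their backs; the gripper's body (76 mm by 85 mm) begins 54 mm behind the grasp point. The pads swing forward as they close: fully open they stand 13 mm farther back than shut.
Start: joints at [1.585, 0.385, 0.008, 0, -1.194, -0.259], TCP at [0.151, 0.606, 0.205] pointing down, gripper open.
Joint ranges: [-3.14, 3.14], [-1.21, 2.06], [-1.07, 1.41], [-3.16, 2.05], [-2.99, -0.16], [-3.1, 3.1]. Speed limits (rad/s): [2.79, 2.79, 3.14, 3.14, 3.14, 3.14].

INTERFACE

Orientations are given as a rotation vector (axis times angle).
In Python, from station import env gives the robot as it stands.
- The arm moves only by the tool send_rows, never from a script. Its argument "plan" is a list that holds one entry, the list of rows, each a list of 7 numbers: the shift along the tool's x, y, z each as a share of 0.6 m, from -1 to 1, then the turn, a rotation vector about the tool's x, y, z each as a share of pi rad, from -1 to 1, then the opening, from 0 (shut) to 1 (fully open). In form: [[[x, y, z, rx, ry, rz, jaw], ...]]. A call has 1 to 20 rows; each row is the pose to reach, as a shift and turn from the pose commanded when the call began, along the tool's axes at that moment, turning the shorter way round; what a row does not reach only later rows make up. A row lasts 1/8 s, in which the tool goes at most 62.5 mm and 10.7 degrees, less where a joint would pass 70% of its speed; a pose out of reach is approached as far as the arm can. A call with a number of a shift or a turn outside -1 to 1 is refused whole. A call with a gripper value outside its range is refused whole. The fingers move at their own pace and stop on an object; "grip_force" is the grip in N (left out, the last holds). Time passes only in rows, so rows that repeat a pose let the fingers close. It gives the time, the measured TCP pose, the force, the opening and the grip force at its end, in the units of the state.
- env.get_state(): the state, without advancing time (a new reading comes with each control period).
- env.grab_frame(name): name is "scene" or "top" or "wrist"; returns the picture (400x640x3 uint8, blue, green, red); there is no depth.
- env.calibration(name): a dict with "fovy" (degrees; the focal length in pixels is half the picture's height over the tangent of half this angle, whatever the lens; pixels are square), "cx", "cy" (the principal point, pixels), "world_from_camera" (4x4, takes a point from camera to world coordinates). Camera axes: x right, y up, looking along -z (the intrinsics and any distortion apply to the point x, -y, -z); pixel columns grow to the right and rows downward; lengths in m; the calibration is good to about 2 mm. A picture is of the moment at which its call begins: read the wrist's pose just before it. calibration takes no time and is no camera call; for the wrist camera it gives the pose at the moment of the call.
- env.hand_in(): hands the job in; it is judged then, once.
The state is a dict: "t": time; "q": joint angles; "qvel": joint speeds; "joint_efforts": joint torques, N m; "tool_pos": TCP position; "ee_rot": TCP orientation; "force": force on the tool from outside, world axes, zero at the start; "wrist_torque": the same for the moment, N m; "finger_gap": finger opening in m; "gripper_force": force on a finger pad.
Only numpy, scipy, OpenCV 4.12 (cv2) and the standard library are available. Lean on these libraries where they do the work, as an engineer would, in place of code of your own. Each camera call takes 0.05 s, during which the arm holds its last target. There are 200 camera calls.

TASK

Set up the clock bench for the next jobs: the round brass movement belongs on the timing stand, the square nickel one in the steel wash tray, the tall carriage-clock movement in the black assembly ring and the black battery movement in the green-lined wooden tray; at present two or three of them stand in each other's places and the battery movement lies on the bench, so use a free spot on the way. Set each one down gently, never dropping it, standing upright and flat inside the rim of its own place. Leave the oil bottle and the black eyeglass where they stand.

Things in the scene. Friction and masses are not known exactly. Their poses are not given: they have to be found in the camera images.
- round_movement: Loose round clock movement, two brass plates 54 mm in diameter with pillars and wheels between, copper balance on top; 34 mm high (fittings to 37), 240 g; can be gripped like a solid disc. Origin: centre of the underside, z up. Belongs on the timing stand.
- square_movement: Loose square clock movement with silvery nickel plates, 50 x 50 mm, 32 mm high (fittings to 36), 220 g; sides along its x and y, can be gripped like a solid block on any two sides. Origin: centre of the underside, z up. Belongs in the wash tray. At some starts it already stands there.
- carriage_movement: Loose carriage-clock movement: two upright brass plates with a bright steel platform with a brass balance wheel on top; 40 mm along its x, 46 mm along its y, 60 mm high, 280 g; can be gripped like a solid block on any two sides. Origin: centre of the underside, z up. Belongs in the assembly ring.
- battery_movement: Loose battery clock movement: flat black plastic case 56 x 56 mm, 20 mm high, sides along its x and y, with a brass shaft 8 mm thick standing 12 mm up from the middle of its top and a red-and-brass battery along one side (rising 1.5 mm above the case, look only); 90 g. Origin: centre of the underside, z up. Starts on the bench (bench height 0). Belongs in the baize tray.
- timing_stand: Fixed stand: grey base 96 x 96 mm carrying a white plate with a black rubber face. The face is a flat square 72 x 72 mm, 30 mm above the origin, inside a white lip 5 mm thick and 4 mm high (top at 34 mm). Origin: middle of the underside on the bench; sides along its x and y.
- wash_tray: Fixed square stainless tray with small dark holes in its floor: floor 70 x 70 mm, 10 mm above the origin, inside a rim 3 mm thick and 4 mm high (top at 14 mm); two wire handles lie folded down outside it. Origin: middle of the underside on the bench; sides along its x and y.
- assembly_ring: Fixed round black holder, 100 mm across at its foot: flat dark grey floor 84 mm in diameter, 10 mm above the origin, inside a black rim 4 mm thick and 4 mm high (top at 14 mm). Origin: middle of the underside on the bench.
- baize_tray: Fixed square pale wooden tray, 92 mm outside: green floor 76 x 76 mm, 10 mm above the origin, inside a rim 8 mm thick and 4 mm high (top at 14 mm). Empty at the start. Origin: middle of the underside on the bench; sides along its x and y.
- oil_bottle: Loose amber oil bottle with yellow label and white cap, 40 mm in diameter, 110 mm high, standing behind the work. To be left alone. Origin: centre of the underside.
- eyeglass: Loose black watchmaker's eyeglass (loupe), 29 mm in diameter, 28 mm high, standing among the work. To be left alone. Origin: centre of the underside.
Things that resemble listed ones, but are neither listed nor needed, are in the scene too. Several things look just like the timing_stand: the one meant starts farthest from the robot's base.

How it is judged:
At the end, for the whole second after the job is handed in: Each movement stands in its own place (round: timing stand, square: wash tray, carriage: assembly ring, battery: baize tray), its centre within 15 mm of the place's centre, its underside within 3 mm of the place's floor, upright within 0.06 rad, released and at rest (horizontal distance between round_movement and timing_stand below 0.015 m and z of round_movement in the frame of timing_stand between 0.027 and 0.033 m and angle between each of round_movement, square_movement, carriage_movement, battery_movement's own z axis and vertical below 0.06 rad and linear speed of each of round_movement, square_movement, carriage_movement, battery_movement below 0.01 m/s and angular speed of each of round_movement, square_movement, carriage_movement, battery_movement below 0.1 rad/s and contact force between the fingers and round_movement below 0.01 N and horizontal distance between square_movement and wash_tray below 0.015 m and z of square_movement in the frame of wash_tray between 0.007 and 0.013 m and contact force between the fingers and square_movement below 0.01 N and horizontal distance between carriage_movement and assembly_ring below 0.015 m and z of carriage_movement in the frame of assembly_ring between 0.007 and 0.013 m and contact force between the fingers and carriage_movement below 0.01 N and horizontal distance between battery_movement and baize_tray below 0.015 m and z of battery_movement in the frame of baize_tray between 0.007 and 0.013 m and contact force between the fingers and battery_movement below 0.01 N); the robot touches nothing.
It fails at once if a movement is dropped or thrown (it moves faster than 0.6 m/s with no finger on it, as after a fall of about 20 mm) ((contact force between the fingers and round_movement below 0.01 N and linear speed of round_movement above 0.6 m/s) or (contact force between the fingers and square_movement below 0.01 N and linear speed of square_movement above 0.6 m/s) or (contact force between the fingers and carriage_movement below 0.01 N and linear speed of carriage_movement above 0.6 m/s) or (contact force between the fingers and battery_movement below 0.01 N and linear speed of battery_movement above 0.6 m/s)).
It fails at once if the oil bottle is shifted by more than 25 mm or knocked over (distance of oil_bottle from where it was at the start of the episode above 0.025 m or angle between oil_bottle's own z axis and vertical above 0.35 rad).
It fails at once if the eyeglass is shifted by more than 25 mm or knocked over (distance of eyeglass from where it was at the start of the episode above 0.025 m or angle between eyeglass's own z axis and vertical above 0.35 rad).
It also fails if it takes over 128 s, if anything falls off the work surface, if the arm or the gripper's body presses on something with over 40 N, if the wrist force passes 120 N, or if a joint passes its speed limit or range.

## Working session

There is one attempt and no reset: what is moved stays moved. The work goes in short steps, Python scripts to look and compute and a tool call to move; the robot and the scene stay as the last step left them, time stands still between calls to the robot, and variables do not carry over. Pictures are saved under pics/ and viewed, at most 18 in all, crops included, and the job is handed in when it is done.

Besides the shell and the picture viewer there is one more tool, called as name(argument=value, ...) on one line, values as JSON. send_rows: Moves the arm, as the interface text tells. Shift numbers are shares of 0.6 m and turn numbers shares of pi rad, none past 1 either way. Its arguments: {"type":"object","properties":{"plan":{"type":"array","items":{"type":"array","items":{"type":"array","items":{"type":"number","minimum":-1,"maximum":1}}}},"grip_force":{"type":"number"}},"required":["plan"]}

```bash
ls; mkdir -p pics; python3 - <<'E'
from station import env
import cv2,json,numpy as np
np.set_printoptions(precision=4,suppress=True)
print(env.get_state())
for n in("scene","top","wrist"):
    cv2.imwrite(f"pics/{n}0.png",env.grab_frame(n)); c=env.calibration(n); print(n,c)
E
```

```text
pics
{'t': 0.0, 'q': array([ 1.5846,  0.3856,  0.0066, -0.0005, -1.194 , -0.2586]), 'qvel': array([-0.0009,  0.0021,  0.0014,  0.0002,  0.0003, -0.0016]), 'joint_efforts': array([ -0.0001, -39.2288,  18.84  ,   4.1864,  -0.0047,  -0.    ]), 'tool_pos': array([0.1513, 0.6058, 0.2039]), 'ee_rot': array([ 3.1159, -0.3836, -0.0002]), 'force': array([ 0.0595, -0.5815,  0.1695]), 'wrist_torque': array([ 0.0035,  0.0373, -0.0046]), 'gripper_force': 0.0, 'finger_gap': 0.08556756035697212}
scene {'fovy': 57.021123505499446, 'cx': 322.7084613334683, 'cy': 198.51529526710783, 'world_from_camera': array([[ 0.2083, -0.527 ,  0.824 ,  1.1264],
       [ 0.9781,  0.1113, -0.176 , -0.0948],
       [ 0.001 ,  0.8426,  0.5386,  0.4666],
       [ 0.    ,  0.    ,  0.    ,  1.    ]])}
top {'fovy': 47.58035706265996, 'cx': 311.58583053429584, 'cy': 197.47926985641493, 'world_from_camera': array([[ 0.0192,  0.9841, -0.1765,  0.3671],
       [-0.9997,  0.0158, -0.021 ,  0.0054],
       [-0.0178,  0.1769,  0.9841,  1.0411],
       [ 0.    ,  0.    ,  0.    ,  1.    ]])}
wrist {'fovy': 61.888845562304745, 'cx': 324.81350250299573, 'cy': 199.65516153160576, 'world_from_camera': array([[-0.2414,  0.9278,  0.2843,  0.2236],
       [-0.9704, -0.2313, -0.0692,  0.5874],
       [ 0.0016, -0.2926,  0.9562,  0.373 ],
       [ 0.    ,  0.    ,  0.    ,  1.    ]])}
```

View pics/top0.png

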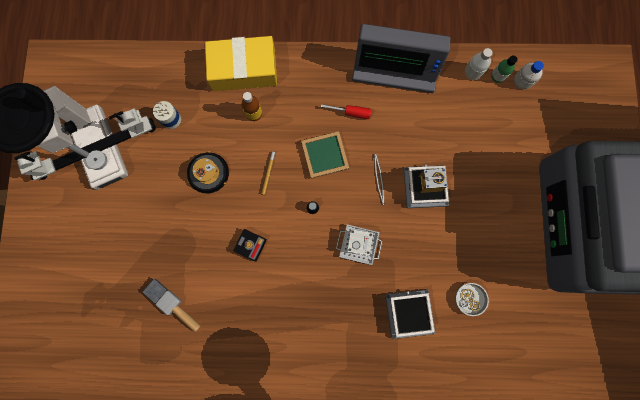

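View pics/scene0.png

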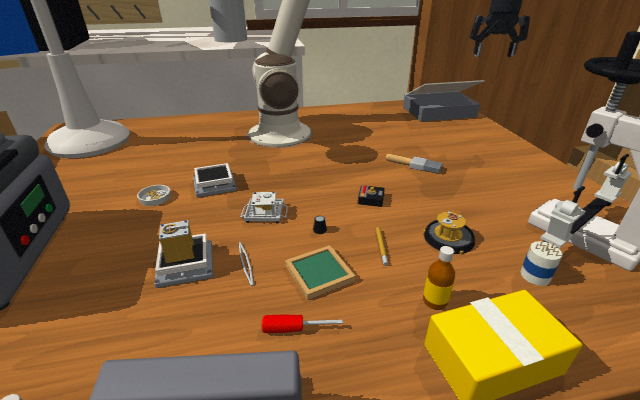

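The top view shows the round movement in the ring (207,172), the carriage movement on the farther stand (428,186), and the square one already in the wash tray (359,244). The battery movement lies on the bench (250,245) and the baize tray is empty (325,155). The scene view agrees. The near stand at (411,314) is the lookalike.

```bash
cat >h.py <<'E'
from station import env
import cv2,numpy as np
from scipy.spatial.transform import Rotation as R
np.set_printoptions(precision=4,suppress=True)
def ray(c,p):
    f=200/np.tan(np.radians(c["fovy"])/2); T=np.array(c["world_from_camera"])
    d=T[:3,:3]@np.array([(p[0]-c["cx"])/f,-(p[1]-c["cy"])/f,-1]); return T[:3,3],d/np.linalg.norm(d)
def onz(c,p,z):
    o,d=ray(c,p); return o+d*(z-o[2])/d[2]
def tri(*cp):
    A=np.zeros((3,3));b=np.zeros(3);L=[]
    for c,p in cp:
        o,d=ray(c,p);M=np.eye(3)-np.outer(d,d);A+=M;b+=M@o;L.append((o,M))
    x=np.linalg.solve(A,b); return x,max(np.linalg.norm(M@(x-o)) for o,M in L)
def proj(c,X):
    f=200/np.tan(np.radians(c["fovy"])/2);T=np.linalg.inv(c["world_from_camera"]);q=T[:3,:3]@X+T[:3,3]
    return np.array([c["cx"]-f*q[0]/q[2],c["cy"]+f*q[1]/q[2]])
def go(pos,yaw):
    """row numbers for a downward tool at pos, tool x axis at yaw (close line at yaw+90deg)"""
    s=env.get_state();R0=R.from_rotvec(s["ee_rot"])
    Rt=R.from_matrix(np.array([[np.cos(yaw),np.sin(yaw),0],[np.sin(yaw),-np.cos(yaw),0],[0,0,-1]]))
    sh=R0.inv().apply(np.array(pos)-s["tool_pos"])/0.6; tu=(R0.inv()*Rt).as_rotvec()/np.pi
    print("t",s["t"],"tcp",s["tool_pos"],"row",np.r_[sh,tu].round(4).tolist())
def shot(name):
    c=env.calibration("wrist");im=env.grab_frame("wrist");cv2.imwrite(f"pics/{name}.png",im)
    np.save(f"pics/{name}.npy",c,allow_pickle=True);return c,im
def load(name):
    return (np.load(f"pics/{name}.npy",allow_pickle=True).item() if name[-4:] not in("top0","ene0") else env.calibration(name[:-1])),cv2.imread(f"pics/{name}.png")
E
python3 - <<'E'
from h import *
t=env.calibration("top");s=env.calibration("scene")
for n,p,q,z in [("baize",(325,155),(321,271),.01),("ring",(207,172),(450,236),.01),("round",(207,172),(452,220),.045),("stand",(428,186),(184,262),.03),("carr",(433,178),(176,229),.09),("wash",(359,244),(265,213),.01),("batt",(250,245),(372,193),.02),("eye",(313,206),(320,219),.028),("bottle",(250,99),(446,255),.11)]:
    print(n,onz(t,p,z),tri((t,p),(s,q)))
x=np.array([.55,.25]);go([.55,.20,.30],0)
go([.6,-.1,.30],0)
E
```

```text
baize [ 0.6539 -0.0021  0.01  ] (array([0.6552, 0.0003, 0.0067]), np.float64(0.002509051418108744))
ring [0.6088 0.2736 0.01  ] (array([0.6103, 0.2757, 0.0054]), np.float64(0.0009401443796513615))
round [0.6006 0.2645 0.045 ] (array([0.6041, 0.271 , 0.0404]), np.float64(0.005510756812856457))
stand [ 0.5791 -0.2361  0.03  ] (array([ 0.5833, -0.2387,  0.0091]), np.float64(0.0023107795618496647))
carr [ 0.5841 -0.2329  0.09  ] (array([ 0.5853, -0.2343,  0.085 ]), np.float64(0.0002081567101552553))
wash [ 0.4468 -0.082   0.01  ] (array([ 0.4475, -0.0813,  0.0023]), np.float64(0.0013436726618566703))
batt [0.4394 0.1637 0.02  ] (array([0.4402, 0.1662, 0.0178]), np.float64(0.002234665767668487))
eye [0.5293 0.0235 0.028 ] (array([0.5296, 0.0252, 0.0279]), np.float64(0.0017954832367907364))
bottle [0.7496 0.1635 0.11  ] (array([0.7557, 0.1687, 0.0994]), np.float64(0.0036763288458227647))
t 0.15 tcp [0.1514 0.6059 0.2042] row [0.8086, 0.4955, -0.1588, 0.0005, 0.0, -0.078]
t 0.15 tcp [0.1514 0.6059 0.2042] row [1.0107, 0.9604, -0.1579, 0.0005, 0.0, -0.078]
```

```bash
python3 -c "
from h import *
go([.6,.15,.25],0)"
```

```text
t 0.15 tcp [0.1514 0.6059 0.2042] row [0.9097, 0.556, -0.0753, 0.0005, 0.0, -0.078]
```

send_rows(plan=[[[0.91, 0.556, -0.075, 0, 0, -0.078, 1], [0.91, 0.556, -0.075, 0, 0, -0.078, 1], [0.91, 0.556, -0.075, 0, 0, -0.078, 1], [0.91, 0.556, -0.075, 0, 0, -0.078, 1], [0.91, 0.556, -0.075, 0, 0, -0.078, 1], [0.91, 0.556, -0.075, 0, 0, -0.078, 1], [0.91, 0.556, -0.075, 0, 0, -0.078, 1], [0.91, 0.556, -0.075, 0, 0, -0.078, 1], [0.91, 0.556, -0.075, 0, 0, -0.078, 1], [0.91, 0.556, -0.075, 0, 0, -0.078, 1], [0.91, 0.556, -0.075, 0, 0, -0.078, 1], [0.91, 0.556, -0.075, 0, 0, -0.078, 1], [0.91, 0.556, -0.075, 0, 0, -0.078, 1], [0.91, 0.556, -0.075, 0, 0, -0.078, 1]]])

```text
t: 1.9
tool_pos: [0.5995, 0.1517, 0.2503]
ee_rot: [-3.141, -0.004, -0.0]
force: [1.2, -0.4, 0.2]
finger_gap: 0.0857
gripper_force: 0.0
```

```bash
python3 -c "
from h import *
shot('A');go([.56,-.12,.25],0)"
```

```text
t 1.95 tcp [0.5995 0.1516 0.2503] row [-0.067, 0.4525, 0.0004, -0.0001, -0.0001, 0.0008]
```

View pics/A.png

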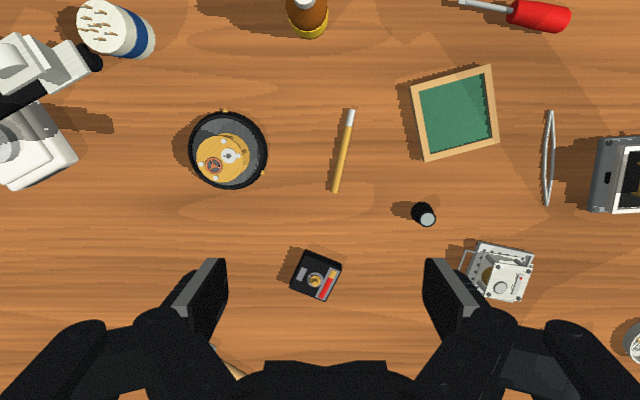

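View A shows the ring at (228,150) with the round movement at (222,157), the baize tray at (455,113), and the battery movement at (315,275). The wash tray and square movement are at (497,272) and the eyeglass at (423,213). Next is a second viewpoint over the stand side.

send_rows(plan=[[[-0.067, 0.45, 0, 0, 0, 0, 1], [-0.067, 0.45, 0, 0, 0, 0, 1], [-0.067, 0.45, 0, 0, 0, 0, 1], [-0.067, 0.45, 0, 0, 0, 0, 1], [-0.067, 0.45, 0, 0, 0, 0, 1], [-0.067, 0.45, 0, 0, 0, 0, 1], [-0.067, 0.45, 0, 0, 0, 0, 1]]])

```text
t: 2.82
tool_pos: [0.5603, -0.1187, 0.2502]
ee_rot: [-3.141, -0.002, -0.001]
force: [-0.4, 0.3, -0.2]
finger_gap: 0.0856
gripper_force: 0.0
```

```bash
python3 -c "
from h import *
shot('B');go([.52,.164,.25],0)"
```

```text
t 2.875 tcp [ 0.5604 -0.1184  0.2501] row [-0.0664, -0.4708, 0.0003, -0.0, -0.0001, 0.0006]
```

View pics/B.png

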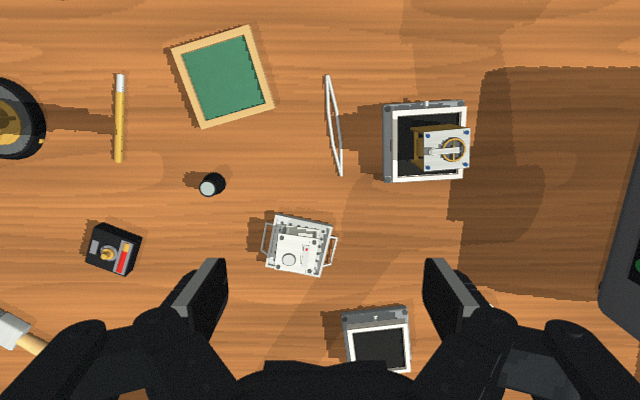

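View B shows the stand's face at (428,145), the carriage top at (442,149), the baize tray at (222,77), and the wash tray with the square movement at (300,245). The battery movement is at (114,248) and the lookalike stand at (378,345).

```bash
python3 - <<'E'
from h import *
A=load('A');B=load('B');T=load('top0')
def quad(im,lo,hi,roi):
    x0,y0,x1,y1=roi;h=cv2.cvtColor(im,cv2.COLOR_BGR2HSV);m=cv2.inRange(h,lo,hi);k=np.zeros_like(m);k[y0:y1,x0:x1]=m[y0:y1,x0:x1]
    k=cv2.morphologyEx(k,cv2.MORPH_CLOSE,np.ones((5,5)))
    c=max(cv2.findContours(k,0,1)[0],key=cv2.contourArea)
    return c.reshape(-1,2),cv2.boxPoints(cv2.minAreaRect(c)),cv2.approxPolyDP(cv2.convexHull(c),5,True).reshape(-1,2)
G=((55,60,30),(90,255,255))
ca=quad(A[1],*G,(390,50,520,170))[2];cb=quad(B[1],*G,(160,20,290,140))[2];ct=quad(T[1],*G,(290,120,360,190))[2]
print("green",ca.tolist(),cb.tolist(),ct.tolist())
for n,c,q in(("A",A[0],ca),("B",B[0],cb),("T",T[0],ct)):
    P=np.array([onz(c,p,.01) for p in q]);print(n,"c",P.mean(0),P[:,:2].tolist() and np.degrees(np.arctan2(*(np.roll(P,-1,0)-P)[:,1::-1].T)))
print("tri",tri((A[0],ca.mean(0)),(B[0],cb.mean(0))))
K=((0,0,0),(180,255,60))
for n,(c,im),r in(("A",A,(180,100,280,200)),):
    _,b,h=quad(im,*K,r); x0=cv2.fitEllipse(cv2.convexHull(quad(im,*K,r)[0]));print("ring",n,x0,onz(c,x0[0],.012))
def crop(im,x,y,w,h): return cv2.resize(im[y:y+h,x:x+w],(400,300),interpolation=cv2.INTER_CUBIC)
cv2.imwrite("pics/m1.png",np.vstack([np.hstack([crop(A[1],275,245,80,60),crop(B[1],75,215,80,60)]),np.hstack([crop(B[1],370,90,120,90),crop(A[1],170,105,120,90)])]))
E
```

```text
green [[481, 74], [490, 136], [431, 152], [419, 92]] [[243, 36], [264, 102], [206, 119], [182, 55]] [[335, 136], [343, 165], [314, 172], [306, 144]]
A c [ 0.6553 -0.0038  0.01  ] [-163.5344  105.7846   16.5162  -74.0081]
B c [ 0.6551 -0.0025  0.01  ] [-164.3118  105.6299   15.8374  -74.3523]
T c [ 0.6559 -0.0009  0.01  ] [-164.5826  104.7825   16.5907  -73.2036]
tri (array([ 0.6562, -0.003 ,  0.0119]), np.float64(0.00020562031848915627))
ring A ((227.20420837402344, 150.1587677001953), (75.88561248779297, 81.4774398803711), 129.05784606933594) [0.612  0.2702 0.012 ]
```

View pics/m1.png

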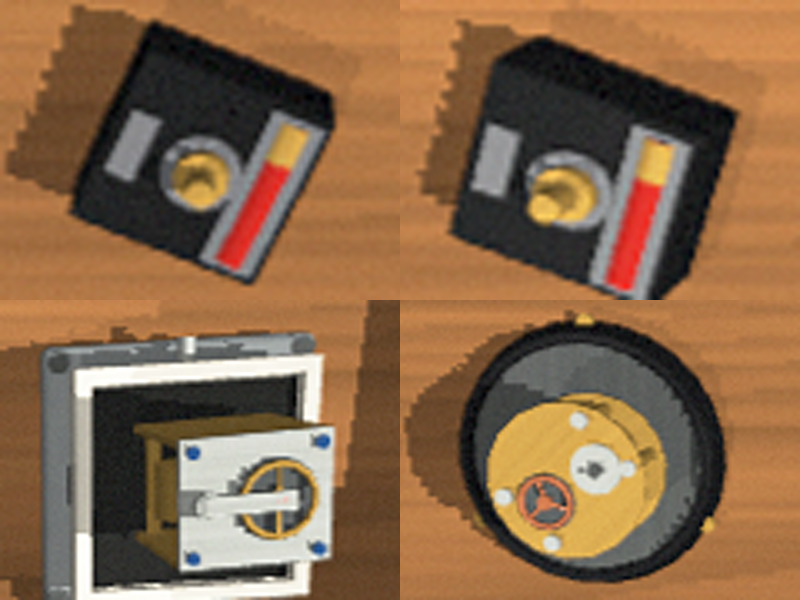

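The battery movement's shaft ring is at A (315.2,279.4) and B (108.6,252.6). The carriage platform centre is at B (446.9,149.8), with its 46 mm side nearly horizontal. The stand face centre is at B (429.5,145.2) and the round movement's top disc is at A (219.2,158.7).

```bash
python3 - <<'E'
from h import *
A=load('A')[0];B=load('B')[0];T=env.calibration("top")
print("batt",tri((A,(315.2,279.4)),(B,(108.6,252.6))),onz(A,(315.2,279.4),.02),onz(B,(108.6,252.6),.02))
ang=lambda c,p,q,z:np.degrees(np.arctan2(*(onz(c,q,z)-onz(c,p,z))[1::-1]))
a=lambda x,y:(x/5+275,y/5+245)
b=lambda x,y:((x-400)/5+75,y/5+215)
print("batt edge",ang(A,a(72,212),a(255,282),.02),ang(B,b(452,233),b(640,298),.02),ang(A,a(240,278),a(298,112),.0215))
print("carr",onz(B,(446.9,149.8),.09),tri((B,(446.9,149.8)),(T,(434.5,178.5))))
c=lambda x,y:(x/10*3+370,(y-300)/10*3+90)
print("carr edges",[ang(B,c(*p),c(*q),.09) for p,q in(((180,437),(333,425)),((180,572),(332,563)),((180,572),(180,437)),((332,563),(333,425)))])
print("stand",onz(B,(429.5,145.2),.03),onz(T,(428,186),.03))
print("round",onz(A,(219.2,158.7),.044),onz(T,(206,172),.044))
go([.4395,.165,.08],np.radians(-16));go([.4395,.165,.002],np.radians(-16))
E
```

```text
batt (array([0.4401, 0.1634, 0.0218]), np.float64(7.475168023326661e-05)) [0.4391 0.1634 0.02  ] [0.4391 0.1647 0.02  ]
batt edge -113.58086172708072 -112.4668782976281 -16.746509300345952
carr [ 0.5858 -0.2397  0.09  ] (array([ 0.5847, -0.2391,  0.0859]), np.float64(0.002035285584332863))
carr edges [np.float64(-85.41482759977332), np.float64(-86.38110618125091), np.float64(5.106913120074649), np.float64(6.96768481700975)]
stand [ 0.5822 -0.2408  0.03  ] [ 0.5791 -0.2361  0.03  ]
round [0.6072 0.2707 0.044 ] [0.6008 0.2671 0.044 ]
t 2.875 tcp [ 0.5604 -0.1184  0.2501] row [-0.2006, -0.4727, 0.2836, -0.0001, -0.0001, 0.0895]
t 2.875 tcp [ 0.5604 -0.1184  0.2501] row [-0.2007, -0.4727, 0.4136, -0.0001, -0.0001, 0.0895]
```

```bash
python3 -c "
from h import *
y=np.radians(-22.5)
go([.4395,.164,.08],y);go([.4395,.164,.002],y)"
```

```text
t 2.875 tcp [ 0.5604 -0.1184  0.2501] row [-0.2006, -0.471, 0.2836, -0.0001, -0.0001, 0.1256]
t 2.875 tcp [ 0.5604 -0.1184  0.2501] row [-0.2007, -0.471, 0.4136, -0.0001, -0.0001, 0.1256]
```

send_rows(plan=[[[-0.2, -0.471, 0.28, 0, 0, 0.126, 1], [-0.2, -0.471, 0.28, 0, 0, 0.126, 1], [-0.2, -0.471, 0.28, 0, 0, 0.126, 1], [-0.2, -0.471, 0.28, 0, 0, 0.126, 1], [-0.2, -0.471, 0.28, 0, 0, 0.126, 1], [-0.2, -0.471, 0.28, 0, 0, 0.126, 1], [-0.2, -0.471, 0.28, 0, 0, 0.126, 1], [-0.2, -0.471, 0.28, 0, 0, 0.126, 1], [-0.2, -0.471, 0.28, 0, 0, 0.126, 1], [-0.2, -0.471, 0.32, 0, 0, 0.126, 1], [-0.2, -0.471, 0.36, 0, 0, 0.126, 1], [-0.2, -0.471, 0.39, 0, 0, 0.126, 1]]])

```text
t: 4.38
tool_pos: [0.4407, 0.1622, 0.0158]
ee_rot: [-3.079, 0.62, -0.001]
force: [0.4, 0.9, 0.4]
finger_gap: 0.0856
gripper_force: 0.0
```

```bash
python3 - <<'E'
from h import *
c,im=shot('C');go([.4395,.164,.002],np.radians(-22.5))
cv2.imwrite("pics/C2.png",im[100:400,120:520])
E
```

```text
t 4.425 tcp [0.4393 0.1613 0.0139] row [-0.0015, -0.0043, 0.0198, 0.0009, 0.0006, -0.0017]
```

View pics/C2.png

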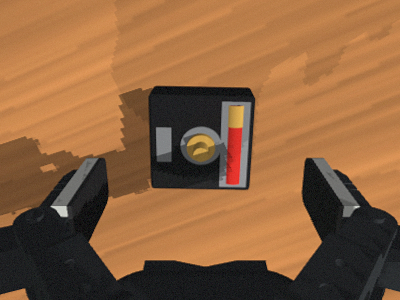

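```bash
python3 -c "
from h import *
c,im=load('C');print(onz(c,(321.5,246.5),.02),env.get_state()['tool_pos'])
for p in [(271,288),(368,288)]: print(onz(c,p,.02))"
```

```text
[0.4392 0.1639 0.02  ] [0.4393 0.1613 0.0139]
[0.4267 0.2    0.02  ]
[0.4056 0.1497 0.02  ]
```

The battery movement sits square between the fingers at (322,247), which the ray puts at (0.439, 0.164).

send_rows(plan=[[[-0.001, -0.004, 0.01, 0, 0, 0, 1], [-0.001, -0.004, 0.02, 0, 0, 0, 1], [-0.001, -0.004, 0.02, 0, 0, 0, 1], [-0.001, -0.004, 0.02, 0, 0, 0, 0.5], [-0.001, -0.004, 0.02, 0, 0, 0, 0.4], [-0.001, -0.004, 0.02, 0, 0, 0, 0.4], [-0.001, -0.004, 0.02, 0, 0, 0, 0.4], [-0.001, -0.004, 0.02, 0, 0, 0, 0.4], [-0.001, -0.004, 0.02, 0, 0, 0, 0.4]]], grip_force=35)

```text
t: 5.55
tool_pos: [0.4405, 0.1654, 0.004]
ee_rot: [3.08, -0.617, -0.0]
force: [0.4, -1.0, -0.3]
finger_gap: 0.034
gripper_force: 0.0
```

```bash
python3 -c "
from h import *
go([.4395,.164,.1],np.radians(-22.5))
y=np.radians(15.9)
go([.6555,-.003,.1],y);go([.6555,-.003,.0125],y)"
```

```text
t 5.55 tcp [0.4405 0.1654 0.004 ] row [-0.0006, 0.0027, -0.16, 0.0, 0.0, -0.0009]
t 5.55 tcp [0.4405 0.1654 0.004 ] row [0.4388, 0.1209, -0.16, 0.0, 0.0, -0.2142]
t 5.55 tcp [0.4405 0.1654 0.004 ] row [0.4388, 0.1209, -0.0142, 0.0, 0.0, -0.2142]
```

```bash
python3 - <<'E'
from h import *
c,im=shot('D');s=env.grab_frame("scene")
a=im[100:400,120:520];b=cv2.resize(s[150:240,320:440],(400,300),interpolation=cv2.INTER_CUBIC)
cv2.imwrite("pics/D2.png",np.hstack([a,b]))
E
```

```text
(no output)
```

View pics/D2.png

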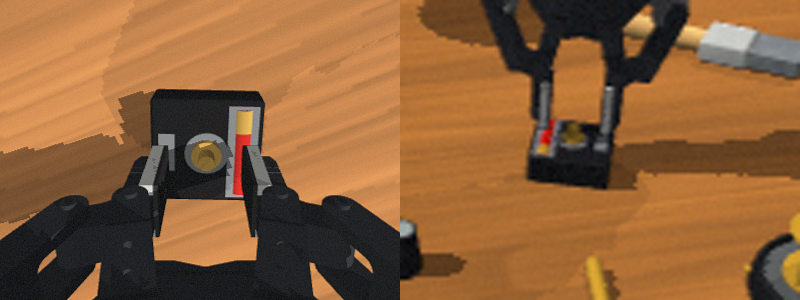

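```bash
python3 - <<'E'
from h import *
c,_=load('D');s=env.calibration("scene")
for p,q in(((366,246),(363.5,186.6)),((287,246),(382.1,186.6))): print(tri((c,p),(s,q)))
st=env.get_state();print(st['tool_pos'],st['finger_gap'],st['force'])
Rt=R.from_rotvec(st['ee_rot']);
for h in(0,-.019,-.03):
    for y in(-.017,.017):
        X=st['tool_pos']+Rt.apply([0,y,h]);print(h,y,X,proj(c,X),(proj(s,X)-[320,150])/.3+[400,0])
E
```

```text
(array([0.4466, 0.1437, 0.042 ]), np.float64(0.0007524380645509241))
(array([0.4618, 0.1778, 0.0459]), np.float64(0.004736232724408928))
[0.4405 0.1654 0.004 ] 0.03391616989080116 [-0.3135  0.7167  0.7633]
0 -0.017 [0.447  0.1811 0.004 ] [292.4886 239.7127] [592.0625 163.198 ]
0 0.017 [0.4339 0.1497 0.004 ] [354.3673 239.774 ] [543.4098 158.3339]
-0.019 -0.017 [0.447  0.1811 0.023 ] [288.934  255.3573] [594.3023 140.0264]
-0.019 0.017 [0.4339 0.1497 0.023 ] [357.6207 255.4241] [545.0517 135.2472]
-0.03 -0.017 [0.447  0.1811 0.034 ] [286.4942 266.0952] [595.624  126.3535]
-0.03 0.017 [0.4339 0.1497 0.034 ] [359.8537 266.1656] [546.0205 121.6261]
```

```bash
python3 - <<'E'
from h import *
c,im=load('D');s=env.grab_frame("scene")
f=lambda i:np.clip(255*(i/255.)**.45,0,255).astype(np.uint8)
a=cv2.resize(im[170:320,220:420],(400,300),interpolation=cv2.INTER_CUBIC);b=cv2.resize(s[165:210,345:405],(400,300),interpolation=cv2.INTER_CUBIC)
cv2.imwrite("pics/D3.png",f(np.hstack([a,b])))
E
```

```text
(no output)
```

View pics/D3.png

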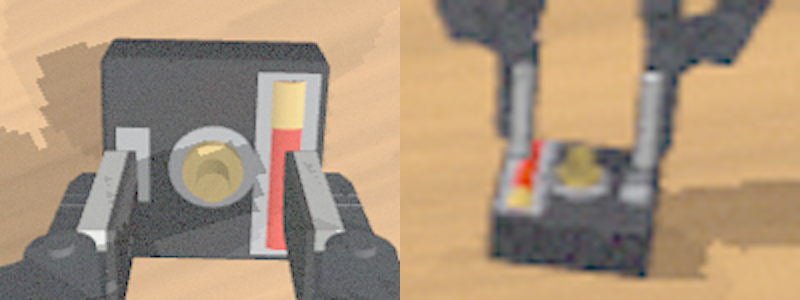

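The fingers have closed to 34 mm with no force, above the case instead of on its sides, so the pads stand higher than assumed at this opening. The 8 mm brass shaft is a better grip here: I'll raise, then close on it and watch the gap.

send_rows(plan=[[[0, 0, -0.02, 0, 0, 0, 0.4], [-0.001, 0.002, -0.033, 0, 0, 0, 0.4], [-0.001, 0.002, -0.033, 0, 0, 0, 0.3], [-0.001, 0.002, -0.033, 0, 0, 0, 0.2], [-0.001, 0.002, -0.033, 0, 0, 0, 0.1], [-0.001, 0.002, -0.033, 0, 0, 0, 0.0], [-0.001, 0.002, -0.033, 0, 0, 0, 0.0], [-0.001, 0.002, -0.033, 0, 0, 0, 0.0], [-0.001, 0.002, -0.033, 0, 0, 0, 0.0]]], grip_force=40)

```text
t: 6.82
tool_pos: [0.4395, 0.1645, 0.0238]
ee_rot: [3.08, -0.617, -0.0]
force: [0.3, 0.0, 0.8]
finger_gap: 0.0002
gripper_force: 0.0
```

```bash
python3 - <<'E'
from h import *
c,im=shot('E');s=env.grab_frame("scene")
f=lambda i:np.clip(255*(i/255.)**.45,0,255).astype(np.uint8)
a=cv2.resize(im[170:320,220:420],(400,300),interpolation=cv2.INTER_CUBIC);b=cv2.resize(s[165:210,345:405],(400,300),interpolation=cv2.INTER_CUBIC)
cv2.imwrite("pics/E3.png",f(np.hstack([a,b])))
S=env.calibration("scene");st=env.get_state();R_=R.from_rotvec(st['ee_rot'])
for h in(0,-.01,-.02,-.03):
    X=st['tool_pos']+R_.apply([0,0,h]);print(h,(proj(c,X)-[220,170])*2,(proj(S,X)-[345,165])*6.667+[400,0])
E
```

```text
0 [206.837  139.5125] [569.3527 172.0986]
-0.01 [206.6862 155.1709] [571.4115 147.2882]
-0.02 [206.5179 172.6535] [573.4967 122.1595]
-0.03 [206.3287 192.2988] [575.6089  96.7062]
```

View pics/E3.png

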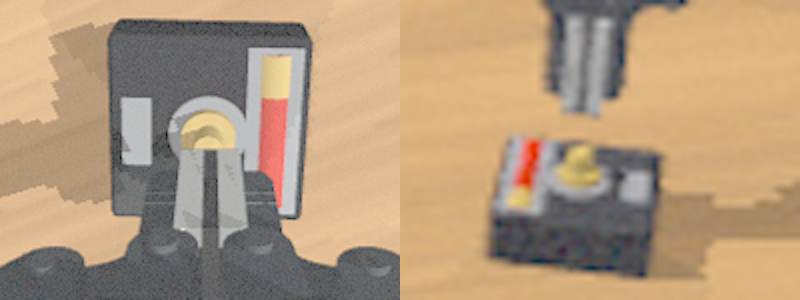

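The shut fingertips show at (578,115) in the scene crop, against a reported TCP that projects to (569,172). The real tips are therefore about 22 mm above the reported TCP. I'll use that offset, open and grip the case with TCP z ≈ -0.02.

send_rows(plan=[[[0, 0, 0, 0, 0, 0, 1], [0, 0, 0, 0, 0, 0, 1], [0, 0, 0, 0, 0, 0, 1], [0, 0, 0, 0, 0, 0, 1], [0, 0, 0, 0, 0, 0, 1], [0, 0, 0, 0, 0, 0, 1], [0, 0, 0.025, 0, 0, 0, 1], [0, 0, 0.05, 0, 0, 0, 1], [0, 0, 0.065, 0, 0, 0, 1], [0, 0, 0.073, 0, 0, 0, 1], [0, 0, 0.073, 0, 0, 0, 1], [0, 0, 0.073, 0, 0, 0, 0.8], [0, 0, 0.073, 0, 0, 0, 0.7], [0, 0, 0.073, 0, 0, 0, 0.6], [0, 0, 0.073, 0, 0, 0, 0.5], [0, 0, 0.073, 0, 0, 0, 0.5], [0, 0, 0.073, 0, 0, 0, 0.5]]], grip_force=35)

```text
t: 9.05
tool_pos: [0.4398, 0.1647, -0.0193]
ee_rot: [-3.08, 0.617, -0.001]
force: [-1.1, -0.4, 4.9]
finger_gap: 0.0548
gripper_force: 37.2
```

```bash
python3 -c "
from h import *
y=np.radians(15.9)
go([.6553,-.003,.06],y);go([.6553,-.003,-.007],y)"
```

```text
t 9.05 tcp [ 0.4398  0.1647 -0.0193] row [0.4393, 0.1195, -0.1319, -0.0002, -0.0003, -0.2142]
t 9.05 tcp [ 0.4398  0.1647 -0.0193] row [0.4392, 0.1196, -0.0203, -0.0002, -0.0003, -0.2142]
```

send_rows(plan=[[[0, 0, -0.06, 0, 0, 0, 0.5], [0, 0, -0.13, 0, 0, 0, 0.5], [0.08, 0.022, -0.13, 0, 0, -0.04, 0.5], [0.16, 0.044, -0.13, 0, 0, -0.08, 0.5], [0.24, 0.065, -0.13, 0, 0, -0.12, 0.5], [0.32, 0.087, -0.13, 0, 0, -0.16, 0.5], [0.4, 0.109, -0.13, 0, 0, -0.2, 0.5], [0.44, 0.12, -0.13, 0, 0, -0.214, 0.5], [0.44, 0.12, -0.13, 0, 0, -0.214, 0.5], [0.44, 0.12, -0.13, 0, 0, -0.214, 0.5], [0.44, 0.12, -0.09, 0, 0, -0.214, 0.5], [0.44, 0.12, -0.06, 0, 0, -0.214, 0.5], [0.44, 0.12, -0.04, 0, 0, -0.214, 0.5], [0.44, 0.12, -0.03, 0, 0, -0.214, 0.5], [0.44, 0.12, -0.025, 0, 0, -0.214, 0.5], [0.44, 0.12, -0.025, 0, 0, -0.214, 0.5]]])

```text
t: 11.05
tool_pos: [0.6556, -0.0037, -0.0048]
ee_rot: [3.112, 0.433, 0.001]
force: [0.1, -0.5, -0.0]
finger_gap: 0.055
gripper_force: 38.0
```

```bash
python3 - <<'E'
from h import *
c,im=shot('F');s=env.grab_frame("scene")
a=im[100:400,120:520];b=cv2.resize(s[230:305,270:370],(400,300),interpolation=cv2.INTER_CUBIC)
cv2.imwrite("pics/F2.png",np.hstack([a,b]));go([.6553,-.003,-.009],np.radians(15.9));print(env.get_state()['force'],env.get_state()['finger_gap'])
E
```

```text
t 11.15 tcp [ 0.6557 -0.0037 -0.0044] row [-0.0004, -0.0013, 0.0076, 0.0, -0.0003, -0.0003]
[ 0.8807 -0.6719  0.2397] 0.05511290392167572
```

View pics/F2.png

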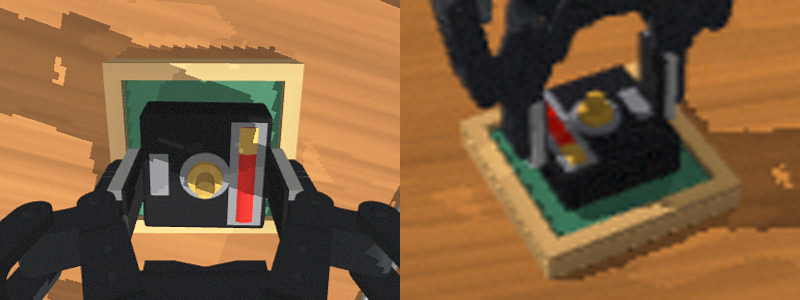

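The battery movement hangs level, centred over the green floor (tray middle at 204, case middle at 205). I'll lower it and release.

send_rows(plan=[[[0, 0, 0.003, 0, 0, 0, 0.5], [0, 0, 0.006, 0, 0, 0, 0.5], [0, 0, 0.0085, 0, 0, 0, 0.5], [0, 0, 0.0085, 0, 0, 0, 0.5], [0, 0, 0.0085, 0, 0, 0, 0.5]]])

```text
t: 11.78
tool_pos: [0.6554, -0.0037, -0.0092]
ee_rot: [3.111, 0.434, 0.0]
force: [-2.8, -0.3, 4.2]
finger_gap: 0.055
gripper_force: 38.7
```

send_rows(plan=[[[0, 0, 0, 0, 0, 0, 0.7], [0, 0, 0, 0, 0, 0, 0.8], [0, 0, 0, 0, 0, 0, 0.8], [0, 0, 0, 0, 0, 0, 0.8], [0, 0, -0.03, 0, 0, 0, 0.9], [0, 0, -0.1, 0, 0, 0, 1], [0, 0, -0.2, 0, 0, 0, 1], [0, 0, -0.3, 0, 0, 0, 1], [0, 0, -0.3, 0, 0, 0, 1], [0, 0, -0.3, 0, 0, 0, 1]]])

```text
t: 13.02
tool_pos: [0.655, -0.0036, 0.1709]
ee_rot: [-3.111, -0.433, -0.002]
force: [-0.0, 0.2, -1.5]
finger_gap: 0.0854
gripper_force: 0.0
```

```bash
python3 -c "
from h import *
go([.56,.27,.19],0)"
```

```text
t 13.025 tcp [ 0.655  -0.0036  0.1709] row [-0.0279, -0.4819, -0.0316, -0.0002, -0.0004, 0.088]
```

send_rows(plan=[[[-0.028, -0.48, -0.03, 0, 0, 0.088, 1], [-0.028, -0.48, -0.03, 0, 0, 0.088, 1], [-0.028, -0.48, -0.03, 0, 0, 0.088, 1], [-0.028, -0.48, -0.03, 0, 0, 0.088, 1], [-0.028, -0.48, -0.03, 0, 0, 0.088, 1], [-0.028, -0.48, -0.03, 0, 0, 0.088, 1], [-0.028, -0.48, -0.03, 0, 0, 0.088, 1], [-0.028, -0.48, -0.03, 0, 0, 0.088, 1]]])

```text
t: 14.02
tool_pos: [0.5606, 0.2674, 0.1872]
ee_rot: [3.141, -0.002, -0.002]
force: [-0.0, -0.0, -0.9]
finger_gap: 0.0856
gripper_force: 0.0
```

```bash
python3 - <<'E'
from h import *
c,im=shot('G')
cv2.imwrite("pics/G2.png",im)
A=load('A')
def disc(im,roi,lo,hi):
    h=cv2.cvtColor(im,cv2.COLOR_BGR2HSV);m=cv2.inRange(h,lo,hi);k=np.zeros_like(m);x0,y0,x1,y1=roi;k[y0:y1,x0:x1]=m[y0:y1,x0:x1]
    k=cv2.morphologyEx(k,cv2.MORPH_CLOSE,np.ones((5,5)))
    return cv2.fitEllipse(cv2.convexHull(max(cv2.findContours(k,0,1)[0],key=cv2.contourArea)))
p=proj(c,np.array([.612,.27,.01])).astype(int);roi=(p[0]-60,p[1]-60,p[0]+60,p[1]+60);print(roi)
er=disc(im,roi,(0,0,0),(180,255,60));eb=disc(im,roi,(15,110,150),(35,255,255));ea=disc(A[1],(190,110,270,190),(15,110,150),(35,255,255))
print("ring",er,onz(c,er[0],.014),tri((c,er[0]),(A[0],(227.2,150.2))))
print("round",eb,ea,onz(c,eb[0],.044),onz(A[0],ea[0],.044),tri((c,eb[0]),(A[0],ea[0])))
E
```

```text
(np.int64(261), np.int64(61), np.int64(381), np.int64(181))
ring ((318.7243957519531, 121.2928695678711), (94.16905212402344, 96.74152374267578), 172.1351776123047) [0.6121 0.2726 0.014 ] (array([0.6111, 0.2727, 0.0041]), np.float64(0.00034904049698631425))
round ((320.4698181152344, 128.65521240234375), (58.08559799194336, 58.917762756347656), 171.1302947998047) ((222.4624786376953, 156.9488067626953), (48.605926513671875, 53.26110076904297), 75.8239517211914) [0.6076 0.2705 0.044 ] [0.6092 0.2669 0.044 ] (array([0.6067, 0.2707, 0.0312]), np.float64(0.00028959127765560924))
```

View pics/G2.png

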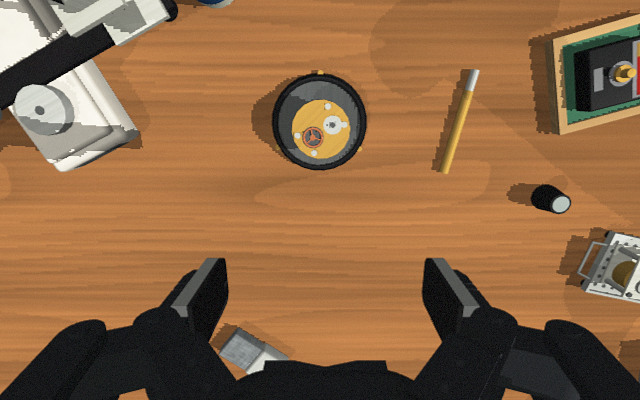

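View G gives a clean ring at (319,121) and the round movement's top disc at (320,129), which the ray puts at (0.6076, 0.2705). I'll grip it there with TCP z ≈ 0.

```bash
python3 -c "
from h import *
go([.6078,.2705,.07],0);go([.6078,.2705,-.002],0)"
```

```text
t 14.075 tcp [0.5607 0.2674 0.1874] row [0.0786, -0.0054, 0.1957, 0.0002, 0.0003, -0.0005]
t 14.075 tcp [0.5607 0.2674 0.1874] row [0.0787, -0.0055, 0.3157, 0.0002, 0.0003, -0.0005]
```

send_rows(plan=[[[0.04, -0.005, 0.08, 0, 0, 0, 1], [0.079, -0.005, 0.16, 0, 0, 0, 1], [0.079, -0.005, 0.2, 0, 0, 0, 1], [0.079, -0.005, 0.2, 0, 0, 0, 1], [0.079, -0.005, 0.24, 0, 0, 0, 1], [0.079, -0.005, 0.28, 0, 0, 0, 1], [0.079, -0.005, 0.3, 0, 0, 0, 1], [0.079, -0.005, 0.315, 0, 0, 0, 1], [0.079, -0.005, 0.315, 0, 0, 0, 1], [0.079, -0.005, 0.315, 0, 0, 0, 0.8], [0.079, -0.005, 0.315, 0, 0, 0, 0.7], [0.079, -0.005, 0.315, 0, 0, 0, 0.6], [0.079, -0.005, 0.315, 0, 0, 0, 0.5], [0.079, -0.005, 0.315, 0, 0, 0, 0.5], [0.079, -0.005, 0.315, 0, 0, 0, 0.5]]], grip_force=50)

```text
t: 15.95
tool_pos: [0.6083, 0.2719, 0.0001]
ee_rot: [-3.141, -0.001, -0.002]
force: [-1.7, -1.1, 5.8]
finger_gap: 0.0521
gripper_force: 51.3
```

```bash
python3 -c "
from h import *
go([.44,.166,.08],0);go([.44,.166,-.011],0);print(env.get_state()['finger_gap'])"
```

```text
t 15.95 tcp [0.6083 0.2719 0.0001] row [-0.2805, 0.1763, -0.1336, -0.0001, -0.0004, 0.0002]
t 15.95 tcp [0.6083 0.2719 0.0001] row [-0.2807, 0.1763, 0.0181, -0.0001, -0.0004, 0.0002]
0.052080780438590504
```

send_rows(plan=[[[0, 0, -0.06, 0, 0, 0, 0.5], [0, 0, -0.12, 0, 0, 0, 0.5], [-0.08, 0.05, -0.12, 0, 0, 0, 0.5], [-0.16, 0.1, -0.12, 0, 0, 0, 0.5], [-0.24, 0.15, -0.12, 0, 0, 0, 0.5], [-0.28, 0.176, -0.12, 0, 0, 0, 0.5], [-0.28, 0.176, -0.12, 0, 0, 0, 0.5], [-0.28, 0.176, -0.07, 0, 0, 0, 0.5], [-0.28, 0.176, -0.03, 0, 0, 0, 0.5], [-0.28, 0.176, 0, 0, 0, 0, 0.5], [-0.28, 0.176, 0.008, 0, 0, 0, 0.5], [-0.28, 0.176, 0.012, 0, 0, 0, 0.5], [-0.28, 0.176, 0.0155, 0, 0, 0, 0.5], [-0.28, 0.176, 0.0155, 0, 0, 0, 0.5], [-0.28, 0.176, 0.0155, 0, 0, 0, 0.5]]])

```text
t: 17.82
tool_pos: [0.4403, 0.1664, -0.0099]
ee_rot: [-3.141, -0.0, -0.002]
force: [0.5, 0.3, -1.4]
finger_gap: 0.052
gripper_force: 53.7
```

send_rows(plan=[[[0, 0, 0.001, 0, 0, 0, 0.5], [0, 0, 0.001, 0, 0, 0, 0.5], [0, 0, 0.001, 0, 0, 0, 0.68], [0, 0, 0.001, 0, 0, 0, 0.75], [0, 0, 0.001, 0, 0, 0, 0.8], [0, 0, 0.001, 0, 0, 0, 0.8], [0, 0, -0.03, 0, 0, 0, 0.9], [0, 0, -0.1, 0, 0, 0, 1], [0, 0, -0.2, 0, 0, 0, 1], [0, 0, -0.3, 0, 0, 0, 1], [0, 0, -0.35, 0, 0, 0, 1], [0, 0, -0.35, 0, 0, 0, 1]]])

```text
t: 19.32
tool_pos: [0.4411, 0.167, 0.2023]
ee_rot: [-3.138, -0.001, -0.008]
force: [-1.1, -0.1, -1.1]
finger_gap: 0.0851
gripper_force: 0.0
```

```bash
python3 -c "
from h import *
shot('I');go([.52,-.238,.2],0)"
```

```text
t 19.375 tcp [0.4399 0.1663 0.2002] row [0.1335, 0.6739, -0.0006, -0.0005, -0.0004, -0.0]
```

send_rows(plan=[[[0.134, 0.674, 0, 0, 0, 0, 1], [0.134, 0.674, 0, 0, 0, 0, 1], [0.134, 0.674, 0, 0, 0, 0, 1], [0.134, 0.674, 0, 0, 0, 0, 1], [0.134, 0.674, 0, 0, 0, 0, 1], [0.134, 0.674, 0, 0, 0, 0, 1], [0.134, 0.674, 0, 0, 0, 0, 1], [0.134, 0.674, 0, 0, 0, 0, 1], [0.134, 0.674, 0, 0, 0, 0, 1], [0.134, 0.674, 0, 0, 0, 0, 1]]])

```text
t: 20.62
tool_pos: [0.5201, -0.237, 0.1992]
ee_rot: [-3.141, -0.003, 0.001]
force: [0.5, 0.6, 0.8]
finger_gap: 0.0855
gripper_force: 0.0
```

```bash
python3 - <<'E'
from h import *
c,im=shot('H');I=load('I')[1]
p=proj(c,np.array([.583,-.239,.05])).astype(int);print(p,env.get_state()['tool_pos'])
x0,y0=int(p[0]-100),max(int(p[1]-75),0);print(x0,y0)
a=cv2.resize(im[y0:y0+150,x0:x0+200],(800,600),interpolation=cv2.INTER_CUBIC)
cv2.imwrite("pics/H2.png",a)
E
```

```text
[326 110] [ 0.5203 -0.2371  0.1995]
226 35
```

View pics/H2.png

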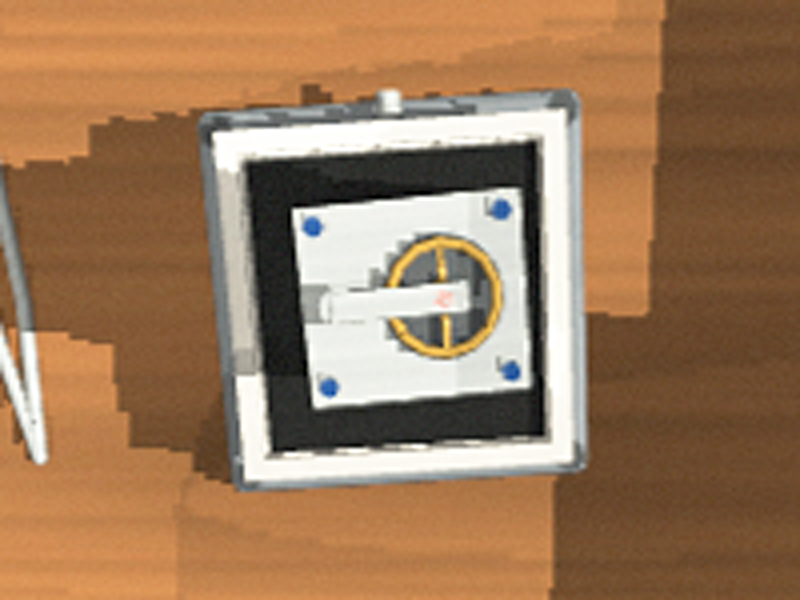

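View H (crop) shows the carriage top corners at (292,208), (520,187), (532,385) and (315,410). The stand face corners are at (247,160), (538,142), (547,437) and (270,455).

```bash
python3 - <<'E'
from h import *
c,_=load('H');B,_=load('B')
q=lambda P:[(x/4+226,y/4+35) for x,y in P]
r=lambda P:[(x*.3+370,(y-300)*.3+90) for x,y in P]
def inter(P):
    a,b,cc,d=[np.r_[p,1] for p in P];x=np.cross(np.cross(a,cc),np.cross(b,d));return x[:2]/x[2]
C=q([(292,208),(520,187),(532,385),(315,410)]);F=q([(247,160),(538,142),(547,437),(270,455)])
CB=r([(180,437),(333,425),(332,563),(180,572)]);FB=r([(93,388),(303,373),(305,582),(93,592)])
for n,P,PB,z in(("carr",C,CB,.09),("face",F,FB,.032)):
    W=np.array([onz(c,p,z) for p in P]);e=np.roll(W,-1,0)-W
    print(n,"mean",W.mean(0),"ang",np.degrees(np.arctan2(e[:,1],e[:,0])),"len",np.linalg.norm(e,axis=1),"tri",tri((c,inter(P)),(B,inter(PB))))
I,im=load('I');h=cv2.cvtColor(im,cv2.COLOR_BGR2HSV);m=cv2.inRange(h,(15,110,150),(35,255,255))
p=proj(I,np.array([.44,.166,.034])).astype(int);k=np.zeros_like(m);k[max(0,p[1]-50):p[1]+50,p[0]-60:p[0]+60]=255
k=cv2.morphologyEx(m&k,cv2.MORPH_CLOSE,np.ones((5,5)));e=cv2.fitEllipse(cv2.convexHull(max(cv2.findContours(k,0,1)[0],key=cv2.contourArea)))
print("round",e,onz(I,e[0],.034))
E
```

```text
carr mean [ 0.5849 -0.2415  0.09  ] ang [ -84.8583 -174.5985   96.6582    5.7276] len [0.0451 0.0385 0.0449 0.0396] tri (array([ 0.5847, -0.2419,  0.0831]), np.float64(2.3839856468947203e-05))
face mean [ 0.582  -0.2388  0.032 ] ang [ -86.523  -176.172    93.8777    3.0525] len [0.0687 0.0692 0.0697 0.0697] tri (array([ 0.5827, -0.239 ,  0.0343]), np.float64(0.00031237973091065996))
round ((330.993896484375, 175.37002563476562), (58.548038482666016, 66.24337005615234), 17.229747772216797) [0.4395 0.1606 0.034 ]
```

```bash
python3 -c "
from h import *
y=np.radians(5.5)
go([.585,-.2413,.1],y);go([.585,-.2413,.026],y)"
```

```text
t 20.675 tcp [ 0.5203 -0.2371  0.1995] row [0.1079, 0.0073, 0.1658, -0.0001, 0.0001, -0.0299]
t 20.675 tcp [ 0.5203 -0.2371  0.1995] row [0.108, 0.0074, 0.2892, -0.0001, 0.0001, -0.0299]
```

send_rows(plan=[[[0.06, 0.004, 0.06, 0, 0, -0.015, 1], [0.108, 0.007, 0.12, 0, 0, -0.03, 1], [0.108, 0.007, 0.16, 0, 0, -0.03, 1], [0.108, 0.007, 0.16, 0, 0, -0.03, 1], [0.108, 0.007, 0.2, 0, 0, -0.03, 1], [0.108, 0.007, 0.24, 0, 0, -0.03, 1], [0.108, 0.007, 0.27, 0, 0, -0.03, 1], [0.108, 0.007, 0.29, 0, 0, -0.03, 1], [0.108, 0.007, 0.29, 0, 0, -0.03, 1], [0.108, 0.007, 0.29, 0, 0, -0.03, 0.8], [0.108, 0.007, 0.29, 0, 0, -0.03, 0.7], [0.108, 0.007, 0.29, 0, 0, -0.03, 0.6], [0.108, 0.007, 0.29, 0, 0, -0.03, 0.5], [0.108, 0.007, 0.29, 0, 0, -0.03, 0.4], [0.108, 0.007, 0.29, 0, 0, -0.03, 0.4], [0.108, 0.007, 0.29, 0, 0, -0.03, 0.4]]], grip_force=50)

```text
t: 22.68
tool_pos: [0.5857, -0.2423, 0.0263]
ee_rot: [3.138, 0.149, 0.001]
force: [-1.0, 2.7, 5.8]
finger_gap: 0.0455
gripper_force: 52.2
```

```bash
python3 -c "
from h import *
go([.612,.272,.15],0);go([.612,.272,.006],0);print(env.get_state()['finger_gap'])"
```

```text
t 22.675 tcp [ 0.5857 -0.2423  0.0263] row [0.1251, -0.849, -0.2063, 0.0001, -0.0003, 0.0302]
t 22.675 tcp [ 0.5857 -0.2423  0.0263] row [0.1249, -0.8491, 0.0337, 0.0001, -0.0003, 0.0302]
0.04552561008553357
```

send_rows(plan=[[[0, 0, -0.07, 0, 0, 0, 0.4], [0, 0, -0.14, 0, 0, 0, 0.4], [0, 0, -0.2, 0, 0, 0, 0.4], [0.012, -0.085, -0.2, 0, 0, 0.003, 0.4], [0.025, -0.17, -0.2, 0, 0, 0.006, 0.4], [0.037, -0.255, -0.2, 0, 0, 0.009, 0.4], [0.05, -0.34, -0.2, 0, 0, 0.012, 0.4], [0.062, -0.425, -0.2, 0, 0, 0.015, 0.4], [0.075, -0.51, -0.2, 0, 0, 0.018, 0.4], [0.087, -0.595, -0.2, 0, 0, 0.021, 0.4], [0.1, -0.68, -0.2, 0, 0, 0.024, 0.4], [0.112, -0.765, -0.2, 0, 0, 0.027, 0.4], [0.125, -0.849, -0.2, 0, 0, 0.03, 0.4], [0.125, -0.849, -0.2, 0, 0, 0.03, 0.4], [0.125, -0.849, -0.13, 0, 0, 0.03, 0.4], [0.125, -0.849, -0.06, 0, 0, 0.03, 0.4], [0.125, -0.849, -0.01, 0, 0, 0.03, 0.4], [0.125, -0.849, 0.015, 0, 0, 0.03, 0.4], [0.125, -0.849, 0.025, 0, 0, 0.03, 0.4], [0.125, -0.849, 0.025, 0, 0, 0.03, 0.4]]])

```text
t: 25.18
tool_pos: [0.6123, 0.2718, 0.0111]
ee_rot: [-3.141, -0.0, -0.001]
force: [0.1, 0.6, -2.0]
finger_gap: 0.0457
gripper_force: 52.6
```

```bash
python3 - <<'E'
from h import *
c,im=shot('J');s=env.grab_frame("scene")
a=im[100:400,120:520];b=cv2.resize(s[185:260,400:500],(400,300),interpolation=cv2.INTER_CUBIC)
cv2.imwrite("pics/J2.png",np.hstack([a,b]));go([.612,.272,.0065],0);print(env.get_state()['force'],env.get_state()['finger_gap'])
E
```

```text
t 25.275 tcp [0.6127 0.2722 0.0121] row [-0.0012, 0.0004, 0.0092, -0.0004, -0.0007, 0.0001]
[ 0.0635  0.0587 -3.4108] 0.04543243298350409
```

View pics/J2.png

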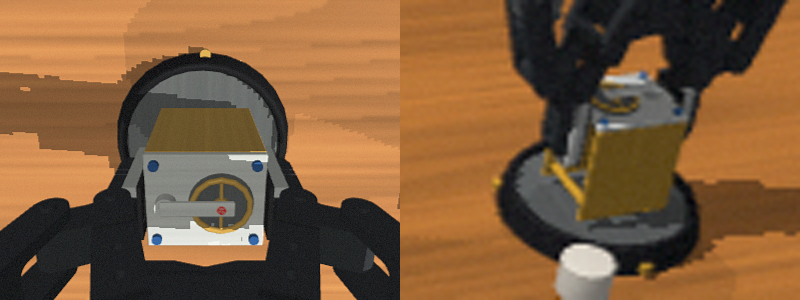

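The carriage movement hangs upright inside the ring, with the ring centred under it (x≈205). I'll lower it the last 5 mm.

send_rows(plan=[[[0, 0, 0.003, 0, 0, 0, 0.4], [0, 0, 0.006, 0, 0, 0, 0.4], [0, 0, 0.0085, 0, 0, 0, 0.4], [0, 0, 0.0085, 0, 0, 0, 0.4], [0, 0, 0.0085, 0, 0, 0, 0.4]]])

```text
t: 25.9
tool_pos: [0.6119, 0.2719, 0.0063]
ee_rot: [-3.141, -0.001, -0.001]
force: [-3.1, -0.3, 2.9]
finger_gap: 0.0453
gripper_force: 53.2
```

Contact is felt, so I'll release and rise.

send_rows(plan=[[[0, 0, 0, 0, 0, 0, 0.58], [0, 0, 0, 0, 0, 0, 0.65], [0, 0, 0, 0, 0, 0, 0.75], [0, 0, 0, 0, 0, 0, 0.8], [0, 0, -0.03, 0, 0, 0, 0.9], [0, 0, -0.08, 0, 0, 0, 1], [0, 0, -0.16, 0, 0, 0, 1], [0, 0, -0.25, 0, 0, 0, 1], [0, 0, -0.3, 0, 0, 0, 1], [0, 0, -0.3, 0, 0, 0, 1]]])

```text
t: 27.15
tool_pos: [0.6135, 0.2727, 0.1908]
ee_rot: [-3.137, -0.001, -0.012]
force: [0.7, -0.9, 0.3]
finger_gap: 0.0852
gripper_force: 0.0
```

```bash
python3 -c "
from h import *
go([.40,.166,.18],0)"
```

```text
t 27.15 tcp [0.6135 0.2727 0.1908] row [-0.3561, 0.1777, 0.0145, -0.0015, -0.0025, 0.0002]
```

send_rows(plan=[[[-0.355, 0.177, 0.015, 0, 0, 0, 1], [-0.355, 0.177, 0.015, 0, 0, 0, 1], [-0.355, 0.177, 0.015, 0, 0, 0, 1], [-0.355, 0.177, 0.015, 0, 0, 0, 1], [-0.355, 0.177, 0.015, 0, 0, 0, 1], [-0.355, 0.177, 0.015, 0, 0, 0, 1], [-0.355, 0.177, 0.015, 0, 0, 0, 1], [-0.355, 0.177, 0.015, 0, 0, 0, 1]]])

```text
t: 28.15
tool_pos: [0.3995, 0.1659, 0.1762]
ee_rot: [3.141, -0.0, -0.001]
force: [0.0, -0.3, 0.9]
finger_gap: 0.0859
gripper_force: 0.0
```

```bash
python3 - <<'E'
from h import *
c,im=shot('K');h=cv2.cvtColor(im,cv2.COLOR_BGR2HSV);m=cv2.inRange(h,(15,110,150),(35,255,255))
p=proj(c,np.array([.44,.166,.034])).astype(int);k=np.zeros_like(m);k[max(0,p[1]-50):p[1]+50,p[0]-60:p[0]+60]=255
k=cv2.morphologyEx(m&k,cv2.MORPH_CLOSE,np.ones((5,5)));e=cv2.fitEllipse(cv2.convexHull(max(cv2.findContours(k,0,1)[0],key=cv2.contourArea)))
print("round",p,e,onz(c,e[0],.034))
x0,y0=p[0]-80,max(p[1]-60,0);cv2.imwrite("pics/K2.png",cv2.resize(im[y0:y0+120,x0:x0+160],(640,480)))
go([.4397,.166,-.012],0);go([.4397,.166,.08],0)
E
```

```text
round [323 135] ((326.0023498535156, 139.6259307861328), (63.09426498413086, 77.93757629394531), 53.2598876953125) [0.4367 0.1641 0.034 ]
t 28.2 tcp [0.3993 0.1658 0.1762] row [0.0675, -0.0004, 0.3135, 0.0002, 0.0002, -0.0]
t 28.2 tcp [0.3993 0.1658 0.1762] row [0.0674, -0.0004, 0.1602, 0.0002, 0.0002, -0.0]
```

View pics/K2.png

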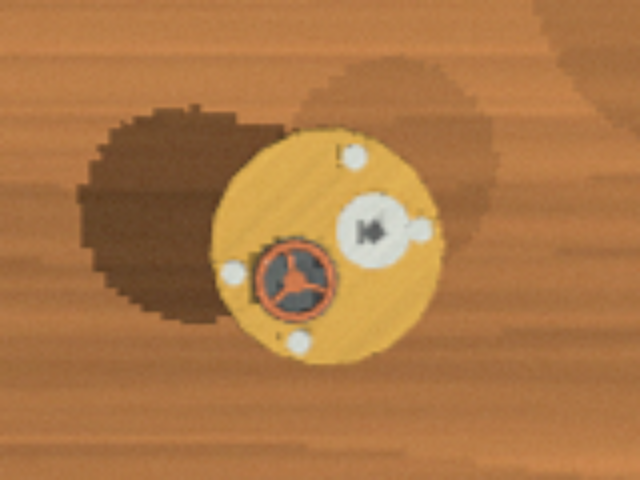

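The round movement stands flat on the bench, disc centre at crop (327,246). That matches the expected spot to within 1–2 mm.

send_rows(plan=[[[0.067, 0.001, 0.08, 0, 0, 0, 1], [0.067, 0.001, 0.16, 0, 0, 0, 1], [0.067, 0.001, 0.16, 0, 0, 0, 1], [0.067, 0.001, 0.22, 0, 0, 0, 1], [0.067, 0.001, 0.26, 0, 0, 0, 1], [0.067, 0.001, 0.29, 0, 0, 0, 1], [0.067, 0.001, 0.311, 0, 0, 0, 1], [0.067, 0.001, 0.311, 0, 0, 0, 1], [0.067, 0.001, 0.311, 0, 0, 0, 0.8], [0.067, 0.001, 0.311, 0, 0, 0, 0.7], [0.067, 0.001, 0.311, 0, 0, 0, 0.6], [0.067, 0.001, 0.311, 0, 0, 0, 0.5], [0.067, 0.001, 0.311, 0, 0, 0, 0.5], [0.067, 0.001, 0.311, 0, 0, 0, 0.5]]], grip_force=50)

```text
t: 29.95
tool_pos: [0.4397, 0.1656, -0.0088]
ee_rot: [-3.14, -0.001, -0.003]
force: [-1.9, 0.7, 7.0]
finger_gap: 0.0523
gripper_force: 50.8
```

```bash
python3 -c "
from h import *
y=np.radians(3.5)
go([.5824,-.239,.09],y);go([.5824,-.239,.02],y);print(env.get_state()['finger_gap'])"
```

```text
t 29.95 tcp [ 0.4397  0.1656 -0.0088] row [0.2376, 0.6743, -0.1651, -0.0004, -0.0006, -0.0192]
t 29.95 tcp [ 0.4397  0.1656 -0.0088] row [0.2374, 0.6744, -0.0485, -0.0004, -0.0006, -0.0192]
0.052250808914043476
```

send_rows(plan=[[[0, 0, -0.07, 0, 0, 0, 0.5], [0, 0, -0.14, 0, 0, 0, 0.5], [0, 0, -0.2, 0, 0, 0, 0.5], [0.03, 0.084, -0.2, 0, 0, -0.002, 0.5], [0.06, 0.168, -0.2, 0, 0, -0.005, 0.5], [0.09, 0.253, -0.2, 0, 0, -0.007, 0.5], [0.12, 0.337, -0.2, 0, 0, -0.01, 0.5], [0.149, 0.421, -0.2, 0, 0, -0.012, 0.5], [0.178, 0.505, -0.2, 0, 0, -0.014, 0.5], [0.208, 0.59, -0.2, 0, 0, -0.017, 0.5], [0.237, 0.674, -0.2, 0, 0, -0.019, 0.5], [0.237, 0.674, -0.2, 0, 0, -0.019, 0.5], [0.237, 0.674, -0.15, 0, 0, -0.019, 0.5], [0.237, 0.674, -0.1, 0, 0, -0.019, 0.5], [0.237, 0.674, -0.075, 0, 0, -0.019, 0.5], [0.237, 0.674, -0.06, 0, 0, -0.019, 0.5], [0.237, 0.674, -0.06, 0, 0, -0.019, 0.5], [0.237, 0.674, -0.06, 0, 0, -0.019, 0.5]]])

```text
t: 32.2
tool_pos: [0.5822, -0.2395, 0.0271]
ee_rot: [3.14, 0.095, 0.003]
force: [1.1, -0.2, -2.2]
finger_gap: 0.0523
gripper_force: 54.2
```

```bash
python3 - <<'E'
from h import *
c,im=shot('L');s=env.grab_frame("scene")
a=im[100:400,120:520];b=cv2.resize(s[220:295,135:235],(400,300),interpolation=cv2.INTER_CUBIC)
cv2.imwrite("pics/L2.png",np.hstack([a,b]));go([.5824,-.239,.0212],np.radians(3.5));print(env.get_state()['force'],env.get_state()['finger_gap'])
E
```

```text
t 32.3 tcp [ 0.582  -0.2395  0.027 ] row [0.0006, -0.0009, 0.0097, 0.0002, -0.0006, -0.0003]
[-0.648   0.0702 -3.0441] 0.05194739581545421
```

View pics/L2.png

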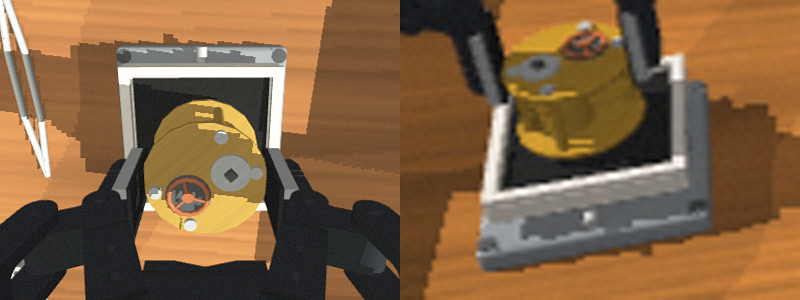

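The round movement is upright and centred inside the white lip (face 132–270, disc 145–266). I'll lower it.

send_rows(plan=[[[0, 0, 0.003, 0, 0, 0, 0.5], [0, 0, 0.006, 0, 0, 0, 0.5], [0, 0, 0.0085, 0, 0, 0, 0.5], [0, 0, 0.01, 0, 0, 0, 0.5], [0, 0, 0.01, 0, 0, 0, 0.5], [0, 0, 0.01, 0, 0, 0, 0.5]]])

```text
t: 33.05
tool_pos: [0.5813, -0.2395, 0.0213]
ee_rot: [3.14, 0.095, 0.0]
force: [-2.9, 1.3, 5.8]
finger_gap: 0.0516
gripper_force: 55.0
```

send_rows(plan=[[[0, 0, 0, 0, 0, 0, 0.66], [0, 0, 0, 0, 0, 0, 0.73], [0, 0, 0, 0, 0, 0, 0.8], [0, 0, 0, 0, 0, 0, 0.8], [0, 0, -0.03, 0, 0, 0, 0.9], [0, 0, -0.08, 0, 0, 0, 1], [0, 0, -0.16, 0, 0, 0, 1], [0, 0, -0.25, 0, 0, 0, 1], [-0.1, -0.05, -0.35, 0, 0, 0, 1], [-0.15, -0.15, -0.4, 0, 0, 0, 1], [-0.15, -0.15, -0.4, 0, 0, 0, 1], [-0.15, -0.15, -0.4, 0, 0, 0, 1]]])

```text
t: 34.55
tool_pos: [0.4861, -0.1541, 0.2638]
ee_rot: [3.139, 0.098, 0.011]
force: [0.4, -0.2, -0.2]
finger_gap: 0.0854
gripper_force: 0.0
```

```bash
python3 - <<'E'
from h import *
c,im=shot('M');s=env.grab_frame("scene")
a=cv2.resize(im,(480,300));
b=cv2.resize(s[180:305,140:500],(800,278),interpolation=cv2.INTER_CUBIC)
cv2.imwrite("pics/M2.png",np.vstack([np.hstack([a,np.zeros((300,320,3),np.uint8)]),b]));print(env.get_state()['t'])
E
```

```text
34.65
```

View pics/M2.png

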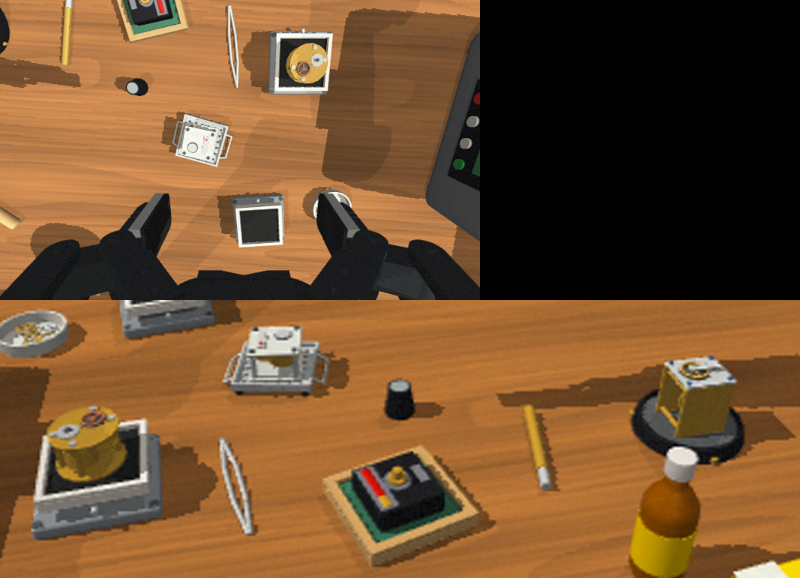

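All four movements stand upright in their places: round on the stand (85,450), square in the wash tray (275,365), battery in the baize tray (400,490) and carriage in the ring (700,400). The eyeglass and bottle have not moved and the gripper is clear, so I'm handing in.

```bash
python3 -c "
from station import env
print(env.hand_in())"
```

```text
the job is handed in; nothing more can be done
None
```

The job is handed in with all four movements standing in their own places and the oil bottle and eyeglass untouched, though the hand-in returned no verdict, so I can't confirm how it was judged.

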